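# Fit the temperature probe into the thermostat's collet

## Task

Take the blue-headed temperature probe from the rack and set its steel shank fully home, upright, in the open collet on top of the cream thermostat box. Then turn the brass collet nut clockwise by its red-knobbed lever, all the way to its stop, so that it grips the probe, and let go.

Things in the scene. Friction and masses are not known exactly. Their poses are not given: they have to be found in the camera images.
- probe_blue: Probe in a clear rack beside an orange- and a grey-headed one of the same shape. Steel shank 10 mm diameter, 60 long; above it a round blue head 26 diameter, 36 tall, to grip. Origin at the shank's tip, z up: head z = 60 to 96. At the start the head rests on the rack's top, 68 above the table, the shank hangs in a loose hole. The row runs along this body's y, 75 apart; its x side is free. 40-85 g.
- collet_mouth (a point): Centre of the mouth at the top of the brass nut (42 mm diameter), 113 mm above the table, on the nut's axis, z up. A funnel 31 mm wide narrows over 14 mm to a bore 16 mm wide; its floor is 48 mm below the mouth. A probe fully home stands on that floor: tip 48 below the mouth, head 12 to 48 above it. Three jaws in the bore close on the shank as the nut turns.
- collet_nut (a joint): Angle of the collet nut, rad: 0 open, grows clockwise seen from above, stop at 1.2; starts between 0 and 0.15. The jaws begin to touch the shank at about 0.9. Stiff to turn, about 5 to 10 N at the lever's knob; stays where it is left.
- lever_knob (a point): Centre of the top of the red upright knob (16 mm diameter, 40 mm tall) at the end of the nut's lever, 65 mm from the nut's axis, about which it swings. This point is always 32 mm above the mouth (145 mm above the table); the flat steel lever lies just below the knob.
Things that resemble listed ones, but are neither listed nor needed, are in the scene too. Of the things like the probe_blue, leave any that is green, pink or turquoise; of the rest the larger one is meant.

How it is judged:
By the outcome, as a careful person would: the job done as asked, in the order asked, and still so for the second after the job is handed in, with the robot touching nothing.
It also fails if it takes over 51 s, if anything falls off the work surface, if the arm or the gripper's body presses on something with over 40 N, if the wrist force passes 120 N, or if a joint passes its speed limit or range.

## Robot

A 6-joint arm with a two-finger parallel gripper is mounted at the origin on the work surface. World frame = base frame: x ahead of the robot, y to its left, z up, the work surface at z = 0. Lengths are in mm, angles in rad, forces in N, time in s.
With the tool pointing down it reaches from about 350 to 875 mm from the base axis. Payload 4.2 kg.
Tool frame: the origin (TCP) lies midway between the tips of the shut fingers; the grasp point (between the pads) lies 19 mm behind it; z points along the fingers, y is the line along which they close (so a half turn about z gives the same grasp; the last joint's range is limited). The gripper opens to 85 mm and grips with 20 to 120 N. Pads are 22 mm wide; open, the fingers measure 114 mm over their backs; the gripper's body (76 mm by 85 mm) begins 54 mm behind the grasp point. The pads swing forward as they close: fully open they stand 13 mm farther back than shut.
Start: joints at [1.473, 0.385, 0.008, 0, -1.194, -0.259], TCP at [218.266, 585.627, 231.312] pointing down, gripper open.
Joint ranges: [-3.14, 3.14], [-1.21, 2.06], [-1.07, 1.41], [-3.16, 2.05], [-2.99, -0.16], [-3.1, 3.1]. Speed limits (rad/s): [2.79, 2.79, 3.14, 3.14, 3.14, 3.14].

## Interface

Orientations are given as a unit quaternion [x, y, z, w].
In Python, from bench import arm gives the robot as it stands.
- The arm moves only by the tool send_rows, never from a script. Its argument "targets" is a list of rows, each an object of numbers: "gripper": the gripper command: -1 is fully open, 1 is shut, values between are in proportion; "x", "y", "z": the shift along the tool's x, y, z in cm; "ax", "ay", "az": the turn, a rotation vector about the tool's x, y, z in degrees. A call has 1 to 5 rows; each row shifts and turns the commanded pose from where the row before left it, along the tool's axes as they then stand; what a row does not reach is not made up. A row lasts 1/12 s, in which the tool goes at most 41.7 mm and 7.16 degrees, less where a joint would pass 70% of its speed; a pose out of reach is approached as far as the arm can. A call is refused whole if a number of a shift passes 4.17 or a number of a turn 7.16, either way. A call with a gripper value outside its range is refused whole. The fingers move at their own pace and stop on an object; the grip force is fixed at half the most. Time passes only in rows, so rows that do not move let the fingers close. It gives the time, the measured TCP pose, the force, the opening and the grip force at its end, in the units of the state.
- arm.read_state(): the state, without advancing time (a new reading comes with each control period).
- arm.get_image(name): name is "scene" or "top" or "wrist"; returns (picture, depth): 420x560x3 uint8, red, green, blue; 420x560 float32, mm along the optical axis (not along the pixel's ray), 0 where there is no reading.
- arm.camera_model(name): a dict with "fx", "fy", "cx", "cy" (pixels), "distortion" ([k1, k2, p1, p2, k3] as OpenCV has them; the pictures are not rectified), "cam_to_world" (4x4, takes a point from camera to world coordinates). Camera axes: x right, y down, z forward; pixel columns grow to the right and rows downward; lengths in mm; the calibration is good to about 2 mm. A picture is of the moment at which its call begins: read the wrist's pose just before it. camera_model takes no time and is no camera call; for the wrist camera it gives the pose at the moment of the call.
- arm.job_done(): hands the job in; it is judged then, once.
Trained networks look in the newest picture that a camera, given by its name, has taken for a name from the list of things; names that differ only in an ending like _2 or _b are one class to them, and where a whole thing is asked for, a point or a joint stands for the part that bears it (a point fixed in the world has none). Each returns a list of dicts, best first, with "score" (0 to 1); they miss things now and then, are a little off and sometimes report something else, mostly with a low value. They report only what shows in the picture. A call takes as long as a camera call. They do not tell look-alikes from the thing itself.
- arm.boxes_of(camera, thing): "rect" ([left, top, width, height] in pixels, round what is visible of it).
The state is a dict: "clock": time; "joints": joint angles; "joint_vel": joint speeds; "joint_efforts": joint torques, N m; "position": TCP position; "ee_rot": TCP orientation; "contact_force": force on the tool from outside, world axes, zero at the start; "wrist_torque": the same for the moment, N m; "gripper_width": finger opening in mm; "grasp_force": force on a finger pad.
Only numpy, scipy, OpenCV 4.12 (cv2) and the standard library are available. Lean on these libraries where they do the work, as an engineer would, in place of code of your own. Each camera call takes 0.05 s, during which the arm holds its last target. There are 200 camera calls.

## Working session

There is one attempt and no reset: what is moved stays moved. The work goes in short steps, Python scripts to look and compute and a tool call to move; the robot and the scene stay as the last step left them, time stands still between calls to the robot, and variables do not carry over. Pictures are saved under pics/ and viewed, at most 11 in all, crops included, and the job is handed in when it is done.

Besides the shell and the picture viewer there is one more tool, called by a JSON object that holds its "op" and its "data", one argument or row to a line. send_rows: Moves the arm, as the interface text tells. Its arguments: {"type":"object","properties":{"targets":{"type":"array"}},"required":["targets"]}

```bash
mkdir -p pics; cat > h.py <<'E'
from bench import arm
import numpy as np, cv2
from scipy.spatial.transform import Rotation as R
def snap(cam):
    m=arm.camera_model(cam); p,d=arm.get_image(cam); return m,p,d
def ray(m,u,v):
    K=np.array([[m['fx'],0,m['cx']],[0,m['fy'],m['cy']],[0,0,1.]])
    q=cv2.undistortPoints(np.array([[[u,v]]],float),K,np.array(m['distortion'],float))[0,0]
    T=np.array(m['cam_to_world']); return T[:3,3],T[:3,:3]@np.array([q[0],q[1],1.])
def at_z(m,u,v,z):
    o,r=ray(m,u,v); return o+r*(z-o[2])/r[2]
def at_d(m,u,v,d):
    o,r=ray(m,u,v); return o+r*d
def cloud(m,d):
    h,w=d.shape; K=np.array([[m['fx'],0,m['cx']],[0,m['fy'],m['cy']],[0,0,1.]])
    v,u=np.mgrid[:h,:w]; q=cv2.undistortPoints(np.stack([u,v],-1).reshape(-1,1,2).astype(float),K,np.array(m['distortion'],float)).reshape(h,w,2)
    T=np.array(m['cam_to_world']); c=np.dstack([q,np.ones((h,w))])*d[...,None]
    return c@T[:3,:3].T+T[:3,3]
def save(n,p): cv2.imwrite('pics/'+n,p[...,::-1])
E
python3 - <<'E'
from h import *
out=[]
for c in ('scene','top'):
    m,p,d=snap(c); out.append(p); np.savez(c,p=p,d=d)
    print(c,np.round(m['cam_to_world'],2).tolist(),m['fx'])
    C=cloud(m,d)
    for t in ('probe_blue','collet_mouth','collet_nut','lever_knob'):
        for b in arm.boxes_of(c,t)[:5]:
            l,tp,w,h=b['rect'];u,v=l+w/2,tp+h/2
            print(c,t,round(b['score'],2),np.round(b['rect']),np.round(C[int(v),int(u)]))
    save(c+'.png',p)
s=arm.read_state();print(s)
E
```

```text
scene [[0.19, 0.63, -0.75, 1101.49], [0.98, -0.13, 0.14, -57.93], [-0.01, -0.76, -0.64, 607.52], [0.0, 0.0, 0.0, 1.0]] 482.55491581591184
scene probe_blue 0.87 [360. 166.  16.  41.] [419. 240.  61.]
scene probe_blue 0.83 [371. 272.  12.  28.] [651. 176.  52.]
scene probe_blue 0.7 [362. 196.  17.  52.] [532. 204.  76.]
scene probe_blue 0.6 [406. 254.  17.  35.] [630. 245.  49.]
scene probe_blue 0.59 [324. 169.  18.  28.] [420. 170.  78.]
scene collet_mouth 0.64 [ 86. 217. 153. 187.] [ 645. -142.   64.]
scene collet_nut 0.69 [122. 218.  44.  63.] [ 516. -170.   64.]
scene lever_knob 0.87 [123. 218.  42.  65.] [ 517. -172.   65.]
top [[-0.03, -0.99, 0.13, 409.65], [-1.0, 0.03, 0.02, 44.39], [-0.02, -0.13, -0.99, 904.47], [0.0, 0.0, 0.0, 1.0]] 413.2568433981531
top probe_blue 0.67 [206. 141.  14.  12.] [645. 179.  66.]
top probe_blue 0.64 [210. 255.  14.   9.] [413. 166.  98.]
top probe_blue 0.53 [180. 251.  16.  15.] [416. 224.  98.]
top probe_blue 0.52 [190. 197.  20.  14.] [520. 199. 106.]
top probe_blue 0.4 [178. 156.  10.   6.] [623. 241.  69.]
top collet_mouth 0.56 [318. 100. 108. 
[... 193 characters left out ...]
e+00,  3.84735511e-01,  7.81131545e-03, -4.49607429e-05,
       -1.19400753e+00, -2.58590261e-01]), 'joint_vel': array([-2.37682299e-03, -8.35837598e-04,  1.08712701e-03, -1.06874122e-03,
        3.06125774e-04, -8.23477029e-05]), 'joint_efforts': array([ 3.06310458e-04, -3.91690171e+01,  1.88442117e+01,  4.18700606e+00,
       -7.37689279e-04, -1.10943041e-06]), 'position': array([218.25208826, 585.58505217, 231.24916105]), 'ee_rot': array([ 9.84128131e-01, -1.77459339e-01, -1.54122980e-05,  6.91571644e-05]), 'contact_force': array([ 0.37066444,  0.45989369, -0.57110608]), 'wrist_torque': array([ 0.0019788 ,  0.02794737, -0.07160256]), 'grasp_force': 0.0, 'gripper_width': 85.41975012021456}
```

View pics/scene.png

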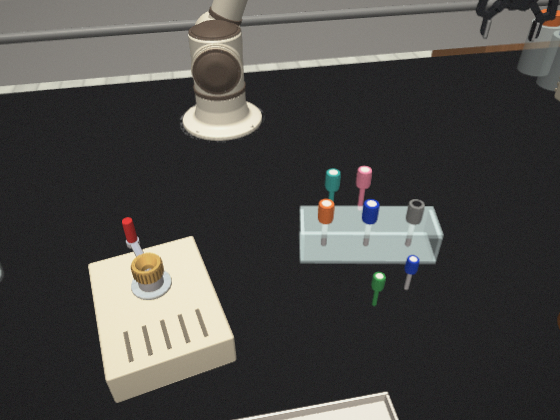

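View pics/top.png

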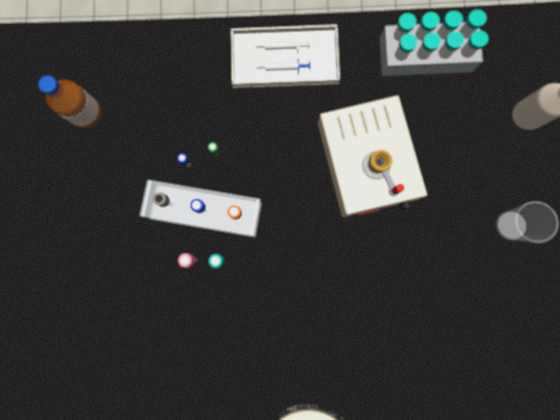

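The scene view shows the rack probes: orange (326,211), blue (371,212) and grey (415,211). Loose ones are teal, pink, green and a small blue at (412,265). Two could be meant: the blue in the rack (top 197,206) and the small loose blue (top 182,158). The rack one fits because it is larger and stands between orange and grey. I'll confirm that in a crop.

```bash
python3 - <<'E'
from h import *
crops=[]
for c in ('scene','top'):
    z=np.load(c+'.npz');p,d=z['p'],z['d'];m=arm.camera_model(c);C=cloud(m,d)
    hsv=cv2.cvtColor(p,cv2.COLOR_RGB2HSV)
    for n,lo,hi,zr in (('blue',(112,120,60),(128,255,255),(60,115)),('red',(0,200,80),(5,255,255),(90,160)),('red2',(175,200,80),(180,255,255),(90,160)),('orange',(6,150,120),(16,255,255),(60,115)),('brass',(14,110,60),(26,255,255),(80,125))):
        k=cv2.inRange(hsv,lo,hi); N,L,S,ce=cv2.connectedComponentsWithStats(k)
        for i in range(1,N):
            if S[i,4]<12: continue
            q=C[(L==i)&(d>0)]
            if len(q)==0 or not -250<np.median(q[:,1])<300: continue
            print(c,n,S[i].tolist(),np.round(ce[i],1),'med',np.round(np.median(q,0)),'min',np.round(q.min(0)),'max',np.round(q.max(0)))
    # nut rim
    q=C[(d>0)&(abs(C[...,2]-113)<4)&(C[...,0]>500)&(C[...,1]<-80)&(C[...,1]>-230)]
    if len(q): print('rim',len(q),np.round(q.mean(0)),np.round(q.min(0)),np.round(q.max(0)))
    x,y=((290,150),(130,110))[c=='top']
    crops.append(cv2.resize(p[y:y+150,x:x+150],(400,400),interpolation=cv2.INTER_CUBIC))
save('crop1.png',np.hstack(crops))
E
```

```text
scene blue [362, 199, 18, 25, 296] [369.8 212.1] med [527. 203.  90.] min [385. 193.  -1.] max [532. 277. 106.]
scene blue [404, 255, 15, 20, 179] [411.2 266.3] med [628. 240.  57.] min [573. 233.  -3.] max [632. 271.  69.]
scene orange [318, 199, 16, 25, 269] [325.2 212.4] med [512. 130.  90.] min [369. 120.  -0.] max [518. 163. 105.]
scene brass [131, 253, 32, 31, 759] [146.8 268.2] med [ 601. -158.  106.] min [ 574. -179.   88.] max [ 617. -136.  114.]
rim 339 [ 587. -161.  111.] [ 532. -188.  109.] [ 615. -137.  117.]
top blue [176, 152, 13, 13, 73] [182.2 158.2] med [627. 243.  55.] min [614. 232.  -4.] max [655. 271.  73.]
top blue [191, 199, 14, 13, 53] [199.  206.4] med [515. 197. 103.] min [507. 192.  85.] max [531. 215. 107.]
top red [394, 187, 8, 6, 22] [397.  189.2] med [ 531. -177.  143.] min [ 529. -183.  125.] max [ 535. -174.  146.]
top orange [229, 208, 12, 10, 31] [236.3 214.4] med [497. 125. 103.] min [493. 119.  90.] max [510. 141. 106.]
top brass [370, 150, 22, 22, 324] [380.3 160.7] med [ 595. -159.  110.] min [ 574. -178.   64.] max [ 615. -138.  115.]
top brass [229, 206, 11, 12, 42] [234.9 212. ] med [500. 127. 104.] min [493. 121.  95.] max [515. 141. 107.]
rim 221 [ 592. -159.  112.] [ 527. -179.  109.] [ 617. -138.  116.]
```

View pics/crop1.png

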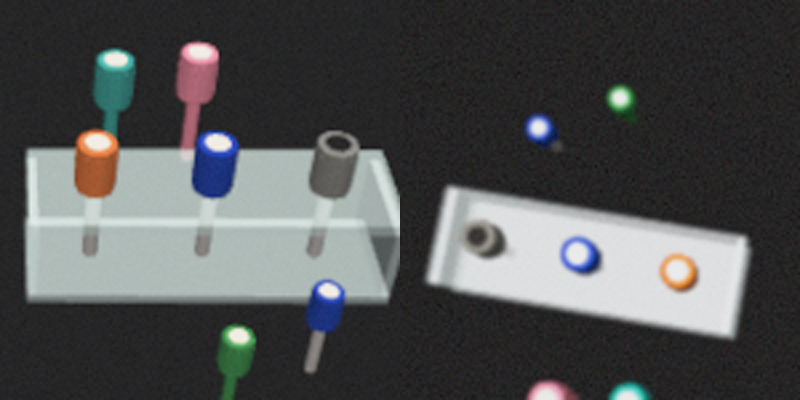

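The crop confirms the blue probe in the rack, with its head at top-view pixel (197,205). It is bigger than the loose blue at (182,158). Next I plan the move above it.

```bash
cat >> h.py <<'E'
def plan(pos,yawx,n,g,ret=False,start=None):
    """rows (tool frame) from measured pose to pos with tool pointing down, tool x at yaw (deg)"""
    s=arm.read_state(); p=np.array(s['position']) if start is None else start[0]; r=R.from_quat(s['ee_rot']) if start is None else start[1]
    t=np.radians(yawx); x=np.array([np.cos(t),np.sin(t),0]); z=np.array([0,0,-1.]); rt=R.from_matrix(np.array([x,np.cross(z,x),z]).T)
    w=(r.inv()*rt).as_rotvec()/n; dp=(np.array(pos)-p)/n
    for i in range(n):
        c=r*R.from_rotvec(w*i); a=c.inv().apply(dp)/10; b=np.degrees(w)
        print(('{"gripper":%g,"x":%.2f,"y":%.2f,"z":%.2f,"ax":%.2f,"ay":%.2f,"az":%.2f},'%(g,*a,*b)))
    return np.array(pos,float),rt
def st():
    s=arm.read_state(); print('t',s['clock'],'pos',np.round(s['position'],1),'yawx',round(np.degrees(np.arctan2(*R.from_quat(s['ee_rot']).apply([1,0,0])[[1,0]])),1),'F',np.round(s['contact_force'],1),'w',round(s['gripper_width'],1),round(s['grasp_force'],1),'j6',round(s['joints'][5],2))
E
python3 - <<'E'
from h import *
m=arm.camera_model('top')
b=at_z(m,196.8,204.9,104);o=at_z(m,234.5,211.8,104);print(b,o,np.degrees(np.arctan2(*(b-o)[[1,0]])),np.linalg.norm(b-o))
y=np.degrees(np.arctan2(*(b-o)[[1,0]]))
print(y)
plan([b[0]-0,b[1],215],y-180,15,-1)
E
```

```text
[518.90032949 203.4942249  104.        ] [503.0236956  129.82647159 104.        ] 77.83782404349567 75.35917582513532
77.83782404349567
{"gripper":-1,"x":2.77,"y":1.69,"z":0.11,"ax":0.00,"ay":-0.00,"az":5.45},
{"gripper":-1,"x":2.92,"y":1.42,"z":0.11,"ax":0.00,"ay":-0.00,"az":5.45},
{"gripper":-1,"x":3.04,"y":1.13,"z":0.11,"ax":0.00,"ay":-0.00,"az":5.45},
{"gripper":-1,"x":3.13,"y":0.84,"z":0.11,"ax":0.00,"ay":-0.00,"az":5.45},
{"gripper":-1,"x":3.20,"y":0.54,"z":0.11,"ax":0.00,"ay":-0.00,"az":5.45},
{"gripper":-1,"x":3.23,"y":0.23,"z":0.11,"ax":0.00,"ay":-0.00,"az":5.45},
{"gripper":-1,"x":3.24,"y":-0.08,"z":0.11,"ax":0.00,"ay":-0.00,"az":5.45},
{"gripper":-1,"x":3.22,"y":-0.38,"z":0.11,"ax":0.00,"ay":-0.00,"az":5.45},
{"gripper":-1,"x":3.17,"y":-0.69,"z":0.11,"ax":0.00,"ay":-0.00,"az":5.45},
{"gripper":-1,"x":3.09,"y":-0.98,"z":0.11,"ax":0.00,"ay":-0.00,"az":5.45},
{"gripper":-1,"x":2.98,"y":-1.27,"z":0.11,"ax":0.00,"ay":-0.00,"az":5.45},
{"gripper":-1,"x":2.85,"y":-1.55,"z":0.11,"ax":0.00,"ay":-0.00,"az":5.45},
{"gripper":-1,"x":2.69,"y":-1.81,"z":0.11,"ax":0.00,"ay":-0.00,"az":5.45},
{"gripper":-1,"x":2.50,"y":-2.06,"z":0.11,"ax":0.00,"ay":-0.00,"az":5.45},
{"gripper":-1,"x":2.30,"y":-2.29,"z":0.11,"ax":0.00,"ay":-0.00,"az":5.45},
```

{"op": "send_rows", "data": {
  "targets": [
    {"gripper": -1,"x": 2.8,"y": 1.7,"z": 0.1,"ax": 0,"ay": 0,"az": 5.45},
    {"gripper": -1,"x": 2.9,"y": 1.4,"z": 0.1,"ax": 0,"ay": 0,"az": 5.45},
    {"gripper": -1,"x": 3.0,"y": 1.1,"z": 0.1,"ax": 0,"ay": 0,"az": 5.45},
    {"gripper": -1,"x": 3.1,"y": 0.8,"z": 0.1,"ax": 0,"ay": 0,"az": 5.45},
    {"gripper": -1,"x": 3.2,"y": 0.5,"z": 0.1,"ax": 0,"ay": 0,"az": 5.45}
  ]
}}

```text
clock: 0.92
position: [319.4, 458.3, 226.5]
ee_rot: [0.914, -0.406, 0.0, -0.0]
contact_force: [-0.2, 0.7, 0.1]
gripper_width: 85.0
grasp_force: 0.0
```

{"op": "send_rows", "data": {
  "targets": [
    {"gripper": -1,"x": 3.2,"y": 0.2,"z": 0.1,"ax": 0,"ay": 0,"az": 5.45},
    {"gripper": -1,"x": 3.2,"y": -0.1,"z": 0.1,"ax": 0,"ay": 0,"az": 5.45},
    {"gripper": -1,"x": 3.2,"y": -0.4,"z": 0.1,"ax": 0,"ay": 0,"az": 5.45},
    {"gripper": -1,"x": 3.2,"y": -0.7,"z": 0.1,"ax": 0,"ay": 0,"az": 5.45},
    {"gripper": -1,"x": 3.1,"y": -1.0,"z": 0.1,"ax": 0,"ay": 0,"az": 5.45}
  ]
}}

```text
clock: 1.33
position: [420.2, 331.7, 221.6]
ee_rot: [0.792, -0.61, 0.0, -0.0]
contact_force: [0.4, -0.2, -0.0]
gripper_width: 85.3
grasp_force: 0.0
```

{"op": "send_rows", "data": {
  "targets": [
    {"gripper": -1,"x": 3.0,"y": -1.3,"z": 0.1,"ax": 0,"ay": 0,"az": 5.45},
    {"gripper": -1,"x": 2.8,"y": -1.5,"z": 0.1,"ax": 0,"ay": 0,"az": 5.45},
    {"gripper": -1,"x": 2.7,"y": -1.8,"z": 0.1,"ax": 0,"ay": 0,"az": 5.45},
    {"gripper": -1,"x": 2.5,"y": -2.1,"z": 0.1,"ax": 0,"ay": 0,"az": 5.45},
    {"gripper": -1,"x": 2.3,"y": -2.3,"z": 0.1,"ax": 0,"ay": 0,"az": 5.45}
  ]
}}

```text
clock: 1.75
position: [520.6, 204.3, 216.6]
ee_rot: [-0.626, 0.78, -0.0, 0.0]
contact_force: [-0.2, -0.5, 0.5]
gripper_width: 85.1
grasp_force: 0.0
```

{"op": "send_rows", "data": {
  "targets": [
    {"gripper": -1,"x": 0,"y": 0,"z": 0,"ax": 0,"ay": 0,"az": 0},
    {"gripper": -1,"x": 0,"y": 0,"z": 0,"ax": 0,"ay": 0,"az": 0}
  ]
}}

```text
clock: 1.92
position: [520.4, 204.3, 216.1]
ee_rot: [-0.627, 0.779, 0.0, -0.0]
contact_force: [0.3, 0.9, -0.5]
gripper_width: 85.0
grasp_force: 0.0
```

```bash
python3 - <<'E'
from h import *
st()
m,p,d=snap('wrist');save('w1.png',p);C=cloud(m,d);np.savez('w1',p=p,d=d,T=m['cam_to_world'])
for b in arm.boxes_of('wrist','probe_blue'):print(b)
hsv=cv2.cvtColor(p,cv2.COLOR_RGB2HSV);k=cv2.inRange(hsv,(112,120,60),(128,255,255));N,L,S,ce=cv2.connectedComponentsWithStats(k)
for i in range(1,N):
    if S[i,4]>40: q=C[(L==i)&(d>0)];print(S[i],ce[i],np.median(q,0),np.percentile(q,2,axis=0),np.percentile(q,98,axis=0))
q=C[(d>0)&(abs(C[...,2]-104)<4)&(np.hypot(C[...,0]-519,C[...,1]-203)<30)];print('top',len(q),q.mean(0),q.min(0),q.max(0))
E
```

```text
t 1.9167 pos [520.4 204.3 216.1] yawx -102.3 F [ 0.3  0.9 -0.5] w 85.0 0.0 j6 -0.88
{'rect': [267.0, 178.1, 39.7, 43.7], 'score': 0.91}
{'rect': [381.0, 103.0, 59.9, 42.4], 'score': 0.91}
{'rect': [169.9, 222.8, 27.9, 39.0], 'score': 0.65}
{'rect': [391.1, 166.5, 53.6, 51.0], 'score': 0.61}
{'rect': [123.5, 170.8, 35.3, 32.5], 'score': 0.61}
[269 178  35  42 599] [286.99499165 195.11686144] [514.70445602 195.75521052 102.90196943] [505.2740166  190.78622121  75.50887793] [529.30138061 214.63998209 106.11017542]
[169 234  28  30 426] [183.96244131 246.74413146] [617.51593295 235.72047098  65.18016197] [611.98273718 230.67911227   0.96664223] [659.92292014 266.97277508  72.11122331]
top 912 [517.80368768 202.78663857 104.81744598] [505.1371805  190.69049871 100.05439653] [531.26928946 216.38271376 107.24840561]
```

View pics/w1.png

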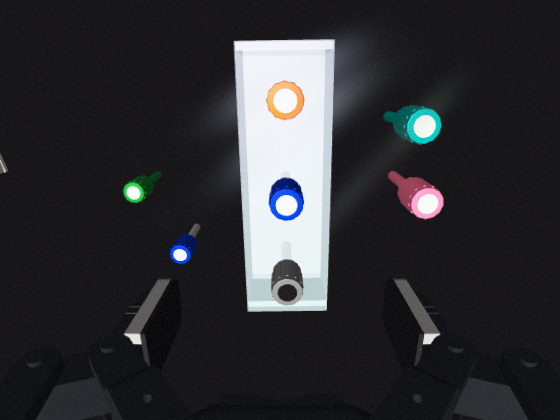

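The wrist view shows the blue head at (286,205), centred between the fingers at about x 283. Its neighbours, orange (285,100) and grey (287,290), lie off the closing line. The centre measures (518,203) with its top at 104.8, so I descend and grip.

```bash
python3 - <<'E'
from h import *
plan([518,202.8,75],-102.2,6,-1)
E
```

```text
{"gripper":-1,"x":0.06,"y":0.01,"z":2.36,"ax":0.00,"ay":0.00,"az":0.01},
{"gripper":-1,"x":0.06,"y":0.01,"z":2.36,"ax":0.00,"ay":0.00,"az":0.01},
{"gripper":-1,"x":0.06,"y":0.01,"z":2.36,"ax":0.00,"ay":0.00,"az":0.01},
{"gripper":-1,"x":0.05,"y":0.01,"z":2.36,"ax":0.00,"ay":0.00,"az":0.01},
{"gripper":-1,"x":0.05,"y":0.01,"z":2.36,"ax":0.00,"ay":0.00,"az":0.01},
{"gripper":-1,"x":0.05,"y":0.01,"z":2.36,"ax":0.00,"ay":0.00,"az":0.01},
```

{"op": "send_rows", "data": {
  "targets": [
    {"gripper": -1,"x": 0.1,"y": 0,"z": 2.8},
    {"gripper": -1,"x": 0.1,"y": 0,"z": 2.8},
    {"gripper": -1,"x": 0,"y": 0,"z": 2.8},
    {"gripper": -1,"x": 0,"y": 0,"z": 0},
    {"gripper": -1,"x": 0,"y": 0,"z": 0}
  ]
}}

```text
$.targets[0]: bad value
```

```bash
python3 - <<'E'
from h import *
st()
plan([518,202.8,75],-102.2,1,-1)
E
```

```text
t 2.0167 pos [519.6 205.8 216.3] yawx -102.2 F [-0.4  0.8 -0.2] w 85.8 0.0 j6 -0.88
{"gripper":-1,"x":0.33,"y":0.09,"z":14.13,"ax":0.01,"ay":0.01,"az":0.03},
```

{"op": "send_rows", "data": {
  "targets": [
    {"gripper": -1,"x": 0.1,"y": 0.1,"z": 2.8,"ax": 0,"ay": 0,"az": 0},
    {"gripper": -1,"x": 0.2,"y": 0,"z": 2.8,"ax": 0,"ay": 0,"az": 0},
    {"gripper": -1,"x": 0,"y": 0,"z": 2.8,"ax": 0,"ay": 0,"az": 0},
    {"gripper": -1,"x": 0,"y": 0,"z": 2.8,"ax": 0,"ay": 0,"az": 0},
    {"gripper": -1,"x": 0,"y": 0,"z": 1.4,"ax": 0,"ay": 0,"az": 0}
  ]
}}

```text
clock: 2.43
position: [515.7, 203.2, 87.3]
ee_rot: [-0.629, 0.778, 0.0, -0.002]
contact_force: [-0.2, 1.4, 0.2]
gripper_width: 85.3
grasp_force: 0.0
```

{"op": "send_rows", "data": {
  "targets": [
    {"gripper": -1,"x": 0,"y": 0,"z": 1.4,"ax": 0,"ay": 0,"az": 0},
    {"gripper": -1,"x": 0,"y": 0,"z": 0,"ax": 0,"ay": 0,"az": 0},
    {"gripper": -1,"x": 0,"y": 0,"z": 0,"ax": 0,"ay": 0,"az": 0}
  ]
}}

```text
clock: 2.68
position: [517.5, 203.8, 76.2]
ee_rot: [-0.629, 0.777, -0.0, -0.001]
contact_force: [1.4, 0.3, 0.2]
gripper_width: 85.8
grasp_force: 0.0
```

{"op": "send_rows", "data": {
  "targets": [
    {"gripper": 1,"x": 0,"y": 0,"z": 0,"ax": 0,"ay": 0,"az": 0},
    {"gripper": 1,"x": 0,"y": 0,"z": 0,"ax": 0,"ay": 0,"az": 0},
    {"gripper": 1,"x": 0,"y": 0,"z": 0,"ax": 0,"ay": 0,"az": 0},
    {"gripper": 1,"x": 0,"y": 0,"z": 0,"ax": 0,"ay": 0,"az": 0},
    {"gripper": 1,"x": 0,"y": 0,"z": 0,"ax": 0,"ay": 0,"az": 0}
  ]
}}

```text
clock: 3.1
position: [518.3, 203.1, 76.9]
ee_rot: [-0.628, 0.778, 0.0, 0.001]
contact_force: [-0.9, -0.6, 3.9]
gripper_width: 25.4
grasp_force: 7.7
```

{"op": "send_rows", "data": {
  "targets": [
    {"gripper": 1,"x": 0,"y": 0,"z": 0,"ax": 0,"ay": 0,"az": 0},
    {"gripper": 1,"x": 0,"y": 0,"z": 0,"ax": 0,"ay": 0,"az": 0},
    {"gripper": 1,"x": 0,"y": 0,"z": 0,"ax": 0,"ay": 0,"az": 0},
    {"gripper": 1,"x": 0,"y": 0,"z": 0,"ax": 0,"ay": 0,"az": 0},
    {"gripper": 1,"x": 0,"y": 0,"z": 0,"ax": 0,"ay": 0,"az": 0}
  ]
}}

```text
clock: 3.52
position: [518.5, 203.1, 77.2]
ee_rot: [-0.628, 0.778, -0.0, 0.001]
contact_force: [-1.6, 0.2, 5.6]
gripper_width: 23.9
grasp_force: 58.9
```

Gripped (width 23.9, 59 N). Lifting and planning the carry.

{"op": "send_rows", "data": {
  "targets": [
    {"gripper": 1,"x": 0,"y": 0,"z": -2,"ax": 0,"ay": 0,"az": 0},
    {"gripper": 1,"x": 0,"y": 0,"z": -3,"ax": 0,"ay": 0,"az": 0},
    {"gripper": 1,"x": 0,"y": 0,"z": -3.5,"ax": 0,"ay": 0,"az": 0},
    {"gripper": 1,"x": 0,"y": 0,"z": -3.5,"ax": 0,"ay": 0,"az": 0},
    {"gripper": 1,"x": 0,"y": 0,"z": -3.5,"ax": 0,"ay": 0,"az": 0}
  ]
}}

```text
clock: 3.93
position: [517.6, 202.6, 232.2]
ee_rot: [-0.628, 0.778, 0.0, -0.001]
contact_force: [1.5, 0.2, -1.3]
gripper_width: 24.0
grasp_force: 59.1
```

```bash
python3 - <<'E'
from h import *
st()
m,p,d=snap('wrist');save('w2.png',p)
plan([594,-159,232],-163,12,1)
z=np.load('top.npz');m=arm.camera_model('top');print('mouth',at_z(m,380.3,160,113))
z=np.load('scene.npz');m=arm.camera_model('scene');save('nutcrop.png',np.hstack([cv2.resize(z['p'][205:305,100:200],(400,400),interpolation=2),cv2.resize(np.load('top.npz')['p'][130:210,340:420],(400,400),interpolation=2)]))
E
```

```text
t 3.9333 pos [517.6 202.6 232.2] yawx -102.2 F [ 1.5  0.2 -1.3] w 24.0 59.1 j6 -0.88
{"gripper":1,"x":2.83,"y":-1.22,"z":0.06,"ax":-0.03,"ay":0.06,"az":5.07},
{"gripper":1,"x":2.71,"y":-1.47,"z":0.07,"ax":-0.03,"ay":0.06,"az":5.07},
{"gripper":1,"x":2.57,"y":-1.70,"z":0.07,"ax":-0.03,"ay":0.06,"az":5.07},
{"gripper":1,"x":2.41,"y":-1.92,"z":0.07,"ax":-0.03,"ay":0.06,"az":5.07},
{"gripper":1,"x":2.23,"y":-2.13,"z":0.07,"ax":-0.03,"ay":0.06,"az":5.07},
{"gripper":1,"x":2.04,"y":-2.32,"z":0.07,"ax":-0.03,"ay":0.06,"az":5.07},
{"gripper":1,"x":1.82,"y":-2.49,"z":0.07,"ax":-0.03,"ay":0.06,"az":5.07},
{"gripper":1,"x":1.59,"y":-2.64,"z":0.08,"ax":-0.03,"ay":0.06,"az":5.07},
{"gripper":1,"x":1.35,"y":-2.77,"z":0.08,"ax":-0.03,"ay":0.06,"az":5.07},
{"gripper":1,"x":1.10,"y":-2.88,"z":0.08,"ax":-0.03,"ay":0.06,"az":5.07},
{"gripper":1,"x":0.84,"y":-2.97,"z":0.08,"ax":-0.03,"ay":0.06,"az":5.07},
{"gripper":1,"x":0.58,"y":-3.03,"z":0.07,"ax":-0.03,"ay":0.06,"az":5.07},
mouth [ 594.61999194 -156.89669348  113.        ]
```

View pics/w2.png

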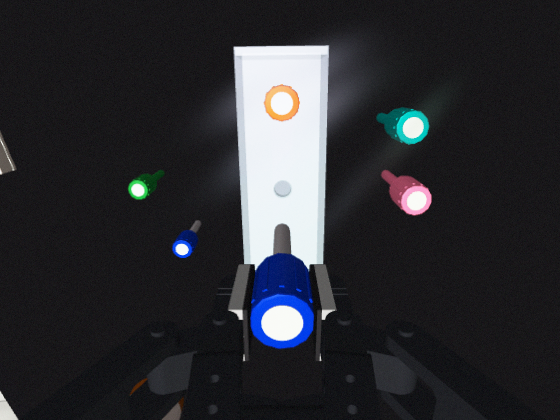

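View pics/nutcrop.png

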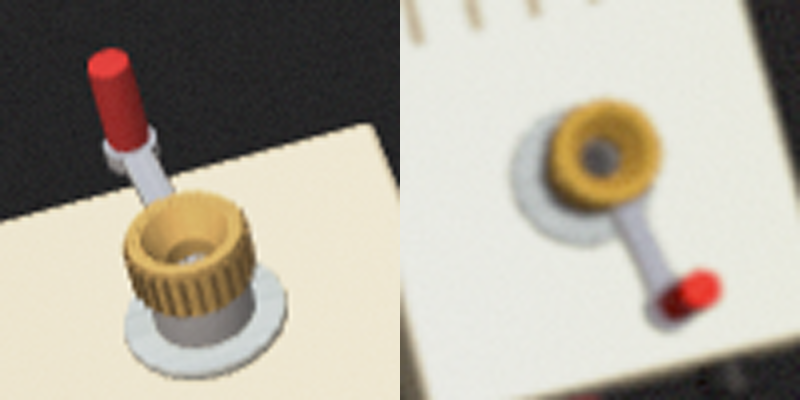

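The wrist view shows the probe gripped upright, with its head top at (282,322) and the empty hole at (283,188). The nut crop gives mouth centres at scene (146.8,263) and top (381.2,161), with the knob top at scene (127,220.8) and top (400.6,187.6).

```bash
python3 - <<'E'
from h import *
for c,a,b in (('scene',(146.8,263),(127,220.8)),('top',(381.2,161),(400.6,187.6))):
    m=arm.camera_model(c);A=at_z(m,*a,113);B=at_z(m,*b,145);print(c,A,B,np.linalg.norm((B-A)[:2]),np.degrees(np.arctan2(*(B-A)[[1,0]])))
s=arm.read_state();st()
m,p,d=snap('wrist');C=cloud(m,d);h=at_z(m,282,322,s['position'][2]+27);print('head top',h,'off tool',R.from_quat(s['ee_rot']).inv().apply(h-s['position']))
k=cv2.inRange(cv2.cvtColor(p,cv2.COLOR_RGB2HSV),(112,120,60),(128,255,255));k[:240]=0
q=C[(k>0)&(d>0)&(C[...,2]>180)];l=R.from_quat(s['ee_rot']).inv().apply(q-s['position']);print('blue tool',len(l),np.percentile(l,[3,50,97],axis=0))
E
```

```text
scene [ 596.46838275 -155.63523705  113.        ] [ 536.1594529  -179.44825458  145.        ] 64.84000942995252 -158.45338480978864
top [ 592.57608379 -158.50930242  113.        ] [ 533.81017977 -182.71001466  145.        ] 63.55396092256064 -157.61737486891823
t 3.9833 pos [521.6 204.2 240.8] yawx -102.1 F [2.  0.2 5.6] w 24.1 59.2 j6 -0.88
head top [522.06425711 205.1748901  267.82568802] off tool [ -1.3030933   -0.51583694 -26.9861143 ]
blue tool 3656 [[-10.82890401 -11.96727779 -28.5128147 ]
 [  8.47625778  -0.52288001 -22.9523755 ]
 [ 12.45096478  10.5274645    3.76995935]]
```

{"op": "send_rows", "data": {
  "targets": [
    {"gripper": 1,"x": 2.8,"y": -1.2,"z": 0,"ax": 0,"ay": 0,"az": 5.07},
    {"gripper": 1,"x": 2.7,"y": -1.5,"z": 0,"ax": 0,"ay": 0,"az": 5.07},
    {"gripper": 1,"x": 2.6,"y": -1.7,"z": 0,"ax": 0,"ay": 0,"az": 5.07},
    {"gripper": 1,"x": 2.4,"y": -1.9,"z": 0,"ax": 0,"ay": 0,"az": 5.07},
    {"gripper": 1,"x": 2.2,"y": -2.1,"z": 0,"ax": 0,"ay": 0,"az": 5.07}
  ]
}}

```text
clock: 4.45
position: [547.4, 51.0, 230.3]
ee_rot: [-0.44, 0.898, 0.0, -0.001]
contact_force: [0.3, -0.2, -1.4]
gripper_width: 24.2
grasp_force: 59.1
```

{"op": "send_rows", "data": {
  "targets": [
    {"gripper": 1,"x": 2.0,"y": -2.3,"z": 0,"ax": 0,"ay": 0,"az": 5.07},
    {"gripper": 1,"x": 1.8,"y": -2.5,"z": 0,"ax": 0,"ay": 0,"az": 5.07},
    {"gripper": 1,"x": 1.6,"y": -2.6,"z": 0,"ax": 0,"ay": 0,"az": 5.07},
    {"gripper": 1,"x": 1.35,"y": -2.8,"z": 0,"ax": 0,"ay": 0,"az": 5.07},
    {"gripper": 1,"x": 1.1,"y": -2.9,"z": 0,"ax": 0,"ay": 0,"az": 5.07}
  ]
}}

```text
clock: 4.87
position: [577.7, -100.0, 230.2]
ee_rot: [-0.232, 0.973, 0.0, -0.001]
contact_force: [0.5, 0.4, -1.0]
gripper_width: 24.3
grasp_force: 59.1
```

{"op": "send_rows", "data": {
  "targets": [
    {"gripper": 1,"x": 0.8,"y": -3.0,"z": 0,"ax": 0,"ay": 0,"az": 5.07},
    {"gripper": 1,"x": 0.6,"y": -3.0,"z": 0,"ax": 0,"ay": 0,"az": 5.07},
    {"gripper": 1,"x": 0,"y": 0,"z": 0,"ax": 0,"ay": 0,"az": 0},
    {"gripper": 1,"x": 0,"y": 0,"z": 0,"ax": 0,"ay": 0,"az": 0}
  ]
}}

```text
clock: 5.2
position: [589.8, -160.4, 229.6]
ee_rot: [-0.146, 0.989, 0.0, -0.001]
contact_force: [-0.5, -0.3, -0.8]
gripper_width: 24.2
grasp_force: 59.2
```

```bash
python3 - <<'E'
from h import *
st()
m,p,d=snap('wrist');save('w3.png',p);C=cloud(m,d)
q=C[(d>0)&(abs(C[...,2]-112.5)<3)&(np.hypot(C[...,0]-594,C[...,1]+158)<27)];print('rim',len(q),q.min(0),q.max(0))
k=cv2.inRange(cv2.cvtColor(p,cv2.COLOR_RGB2HSV),(14,110,60),(28,255,255))
q=C[(d>0)&(k>0)&(C[...,2]>108)&(C[...,2]<118)&(C[...,1]<-100)];print('brass',len(q),q.min(0),q.max(0))
E
```

```text
t 5.2 pos [ 589.8 -160.4  229.6] yawx -163.2 F [-0.5 -0.3 -0.8] w 24.2 59.2 j6 -1.28
rim 1330 [ 571.4571461  -182.59452018  109.51870593] [ 615.53897374 -138.65704108  115.49591879]
brass 1462 [ 571.4571461  -182.16592588  108.00473998] [ 615.28708319 -138.71357657  115.55807032]
```

View pics/w3.png

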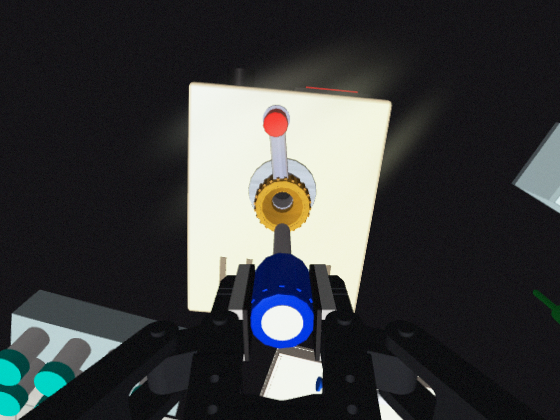

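The wrist view shows the nut mouth at (282,203), in line with the shank, and the red knob at (275,123). The rim box gives a centre of (593.5,-160.5), which agrees with the other cameras, so I correct by 3 mm and go down into the funnel.

{"op": "send_rows", "data": {
  "targets": [
    {"gripper": 1,"x": -0.3,"y": -0.05,"z": 1,"ax": 0,"ay": 0,"az": 0},
    {"gripper": 1,"x": 0,"y": 0,"z": 1.5,"ax": 0,"ay": 0,"az": 0},
    {"gripper": 1,"x": 0,"y": 0,"z": 1,"ax": 0,"ay": 0,"az": 0},
    {"gripper": 1,"x": 0,"y": 0,"z": 0,"ax": 0,"ay": 0,"az": 0},
    {"gripper": 1,"x": 0,"y": 0,"z": 0,"ax": 0,"ay": 0,"az": 0}
  ]
}}

```text
clock: 5.67
position: [593.0, -157.7, 195.4]
ee_rot: [-0.148, 0.989, 0.0, -0.001]
contact_force: [1.2, -0.1, -1.1]
gripper_width: 23.5
grasp_force: 59.2
```

```bash
python3 - <<'E'
from h import *
st()
m,p,d=snap('wrist');C=cloud(m,d)
k=cv2.inRange(cv2.cvtColor(p,cv2.COLOR_RGB2HSV),(14,110,60),(28,255,255))
q=C[(d>0)&(k>0)&(C[...,2]>109)&(C[...,2]<118)&(C[...,1]<-100)];print('brass',len(q),q.min(0),q.max(0))
for i in range(3):
    arm.get_image('wrist');st()
E
```

```text
t 5.6667 pos [ 593.  -157.7  195.4] yawx -162.9 F [ 1.2 -0.1 -1.1] w 23.5 59.2 j6 -1.28
brass 1704 [ 571.21578611 -182.25381812  109.00017689] [ 615.61065276 -138.5690106   115.93135471]
t 5.7667 pos [ 593.9 -158.1  196.9] yawx -163.0 F [-0.2  0.2 -0.7] w 24.4 59.2 j6 -1.28
t 5.8167 pos [ 593.9 -158.2  197.2] yawx -163.0 F [-0.1  0.6 -0.2] w 23.9 59.2 j6 -1.28
t 5.8667 pos [ 593.9 -158.3  197.2] yawx -163.0 F [ 0.6 -0.6 -0.7] w 24.2 59.2 j6 -1.28
```

{"op": "send_rows", "data": {
  "targets": [
    {"gripper": 1,"x": 0.1,"y": -0.1,"z": 1,"ax": 0,"ay": 0,"az": 0},
    {"gripper": 1,"x": 0,"y": 0,"z": 1,"ax": 0,"ay": 0,"az": 0},
    {"gripper": 1,"x": 0,"y": 0,"z": 0.8,"ax": 0,"ay": 0,"az": 0},
    {"gripper": 1,"x": 0,"y": 0,"z": 0.4,"ax": 0,"ay": 0,"az": 0},
    {"gripper": 1,"x": 0,"y": 0,"z": 0,"ax": 0,"ay": 0,"az": 0}
  ]
}}

```text
clock: 6.28
position: [591.7, -159.7, 162.3]
ee_rot: [-0.147, 0.989, 0.0, -0.002]
contact_force: [-0.5, 0.7, -1.4]
gripper_width: 24.3
grasp_force: 59.2
```

{"op": "send_rows", "data": {
  "targets": [
    {"gripper": 1,"x": 0,"y": 0,"z": 0.4,"ax": 0,"ay": 0,"az": 0},
    {"gripper": 1,"x": 0,"y": 0,"z": 0.4,"ax": 0,"ay": 0,"az": 0},
    {"gripper": 1,"x": 0,"y": 0,"z": 0.4,"ax": 0,"ay": 0,"az": 0},
    {"gripper": 1,"x": 0,"y": 0,"z": 0,"ax": 0,"ay": 0,"az": 0}
  ]
}}

```text
clock: 6.62
position: [592.2, -159.7, 151.3]
ee_rot: [-0.147, 0.989, 0.0, -0.001]
contact_force: [-0.2, -0.2, -0.7]
gripper_width: 24.0
grasp_force: 59.2
```

No contact so far, and the tip is now in the bore. Continuing to the floor at TCP z of about 134.

{"op": "send_rows", "data": {
  "targets": [
    {"gripper": 1,"x": 0,"y": 0,"z": 0.4,"ax": 0,"ay": 0,"az": 0},
    {"gripper": 1,"x": 0,"y": 0,"z": 0.4,"ax": 0,"ay": 0,"az": 0},
    {"gripper": 1,"x": 0,"y": 0,"z": 0.3,"ax": 0,"ay": 0,"az": 0},
    {"gripper": 1,"x": 0,"y": 0,"z": 0.2,"ax": 0,"ay": 0,"az": 0},
    {"gripper": 1,"x": 0,"y": 0,"z": 0,"ax": 0,"ay": 0,"az": 0}
  ]
}}

```text
clock: 7.03
position: [592.4, -159.7, 138.6]
ee_rot: [-0.147, 0.989, 0.0, -0.001]
contact_force: [1.3, 0.2, -0.4]
gripper_width: 24.4
grasp_force: 59.2
```

{"op": "send_rows", "data": {
  "targets": [
    {"gripper": 1,"x": 0,"y": 0,"z": 0.2,"ax": 0,"ay": 0,"az": 0},
    {"gripper": 1,"x": 0,"y": 0,"z": 0.1,"ax": 0,"ay": 0,"az": 0},
    {"gripper": 1,"x": 0,"y": 0,"z": 0,"ax": 0,"ay": 0,"az": 0}
  ]
}}

```text
clock: 7.28
position: [592.6, -159.8, 136.1]
ee_rot: [-0.147, 0.989, 0.0, -0.0]
contact_force: [0.6, -1.1, -1.0]
gripper_width: 24.5
grasp_force: 59.2
```

{"op": "send_rows", "data": {
  "targets": [
    {"gripper": 1,"x": 0,"y": 0,"z": 0.1,"ax": 0,"ay": 0,"az": 0},
    {"gripper": 1,"x": 0,"y": 0,"z": 0.1,"ax": 0,"ay": 0,"az": 0},
    {"gripper": 1,"x": 0,"y": 0,"z": 0,"ax": 0,"ay": 0,"az": 0}
  ]
}}

```text
clock: 7.53
position: [592.8, -159.8, 134.3]
ee_rot: [-0.148, 0.989, -0.0, 0.0]
contact_force: [-0.6, -0.7, -0.9]
gripper_width: 23.8
grasp_force: 59.3
```

{"op": "send_rows", "data": {
  "targets": [
    {"gripper": 1,"x": 0,"y": 0,"z": 0.1,"ax": 0,"ay": 0,"az": 0},
    {"gripper": 1,"x": 0,"y": 0,"z": 0,"ax": 0,"ay": 0,"az": 0},
    {"gripper": 1,"x": 0,"y": 0,"z": 0,"ax": 0,"ay": 0,"az": 0}
  ]
}}

```text
clock: 7.78
position: [593.1, -159.8, 134.1]
ee_rot: [-0.148, 0.989, -0.0, 0.001]
contact_force: [-0.6, 0.4, 4.3]
gripper_width: 24.5
grasp_force: 59.6
```

Contact at z = 134.1 with 4.3 N up, so the probe is home. Releasing and rising.

{"op": "send_rows", "data": {
  "targets": [
    {"gripper": 0,"x": 0,"y": 0,"z": 0,"ax": 0,"ay": 0,"az": 0},
    {"gripper": 0,"x": 0,"y": 0,"z": 0,"ax": 0,"ay": 0,"az": 0},
    {"gripper": -0.5,"x": 0,"y": 0,"z": 0,"ax": 0,"ay": 0,"az": 0},
    {"gripper": -1,"x": 0,"y": 0,"z": 0,"ax": 0,"ay": 0,"az": 0},
    {"gripper": -1,"x": 0,"y": 0,"z": 0,"ax": 0,"ay": 0,"az": 0}
  ]
}}

```text
clock: 8.2
position: [592.6, -159.8, 133.0]
ee_rot: [-0.147, 0.989, 0.0, -0.0]
contact_force: [0.7, 0.3, -0.6]
gripper_width: 76.9
grasp_force: 0.0
```

{"op": "send_rows", "data": {
  "targets": [
    {"gripper": -1,"x": 0,"y": 0,"z": 0,"ax": 0,"ay": 0,"az": 0},
    {"gripper": -1,"x": 0,"y": 0,"z": -1,"ax": 0,"ay": 0,"az": 0},
    {"gripper": -1,"x": 0,"y": 0,"z": -2,"ax": 0,"ay": 0,"az": 0},
    {"gripper": -1,"x": 0,"y": 0,"z": -3,"ax": 0,"ay": 0,"az": 0},
    {"gripper": -1,"x": 0,"y": 0,"z": -3,"ax": 0,"ay": 0,"az": 0}
  ]
}}

```text
clock: 8.62
position: [592.2, -159.8, 224.4]
ee_rot: [-0.148, 0.989, 0.0, -0.001]
contact_force: [0.3, -1.0, 0.7]
gripper_width: 85.5
grasp_force: 0.0
```

{"op": "send_rows", "data": {
  "targets": [
    {"gripper": -1,"x": 0,"y": 0,"z": 0,"ax": 0,"ay": 0,"az": 0},
    {"gripper": -1,"x": 0,"y": 0,"z": 0,"ax": 0,"ay": 0,"az": 0}
  ]
}}

```text
clock: 8.78
position: [593.9, -159.9, 226.6]
ee_rot: [-0.148, 0.989, -0.001, 0.003]
contact_force: [-1.0, 0.1, -1.3]
gripper_width: 85.5
grasp_force: 0.0
```

```bash
python3 - <<'E'
from h import *
st()
m,p,d=snap('wrist');C=cloud(m,d);hsv=cv2.cvtColor(p,cv2.COLOR_RGB2HSV)
k=cv2.inRange(hsv,(0,180,60),(6,255,255))|cv2.inRange(hsv,(174,180,60),(180,255,255))
q=C[(d>0)&(k>0)&(C[...,2]>100)&(C[...,2]<155)];print('knob',len(q),q.min(0),q.max(0))
q=q[q[:,2]>140];print('knobtop',len(q),q.mean(0),q.min(0),q.max(0))
q=C[(d>0)&(C[...,2]>156)&(C[...,2]<167)&(np.hypot(C[...,0]-593,C[...,1]+160)<30)];print('head',len(q),q.mean(0),q.min(0),q.max(0))
m2,p2,d2=snap('scene');st()
save('c4.png',np.hstack([cv2.resize(p2[190:310,90:210],(400,400)),cv2.resize(p[:,70:490],(400,400))]))
E
```

```text
t 8.7833 pos [ 593.9 -159.9  226.6] yawx -163.0 F [-1.   0.1 -1.3] w 85.5 0.0 j6 -1.27
knob 390 [ 525.49400302 -190.53120528  143.93604189] [ 539.80177114 -176.8836697   148.22962807]
knobtop 390 [ 532.03057585 -184.10063374  145.9592018 ] [ 525.49400302 -190.53120528  143.93604189] [ 539.80177114 -176.8836697   148.22962807]
head 1312 [ 594.19539189 -161.13290924  161.66759903] [ 582.26600189 -174.05617039  156.00729216] [ 608.03769112 -147.93401914  164.03158189]
t 8.8833 pos [ 592.3 -159.6  223.3] yawx -163.0 F [-0.   0.5 -0.7] w 85.3 0.0 j6 -1.27
```

View pics/c4.png

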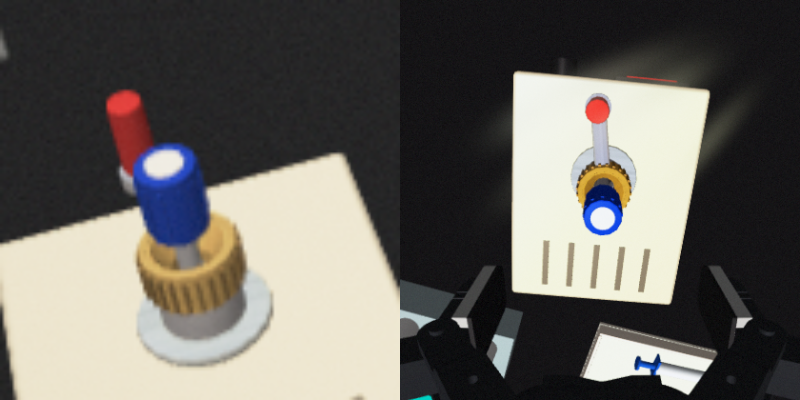

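The probe stands upright with its head top at 161.7 (161 expected). The knob top is at (532,-184,146), 66 mm from the axis at an angle of -159°. Next I move over the knob.

```bash
python3 - <<'E'
from h import *
s=plan([532.3,-183.7,224],-159,3,-1)
E
```

```text
{"gripper":-1,"x":2.15,"y":-0.18,"z":-0.02,"ax":0.01,"ay":-0.00,"az":-1.35},
{"gripper":-1,"x":2.15,"y":-0.13,"z":-0.02,"ax":0.01,"ay":-0.00,"az":-1.35},
{"gripper":-1,"x":2.15,"y":-0.08,"z":-0.02,"ax":0.01,"ay":-0.00,"az":-1.35},
```

{"op": "send_rows", "data": {
  "targets": [
    {"gripper": -1,"x": 2.15,"y": -0.2,"z": 0,"ax": 0,"ay": 0,"az": -1.35},
    {"gripper": -1,"x": 2.15,"y": -0.1,"z": 0,"ax": 0,"ay": 0,"az": -1.35},
    {"gripper": -1,"x": 2.15,"y": -0.1,"z": 0,"ax": 0,"ay": 0,"az": -1.35},
    {"gripper": -1,"x": 0,"y": 0,"z": 2,"ax": 0,"ay": 0,"az": 0},
    {"gripper": -1,"x": 0,"y": 0,"z": 2,"ax": 0,"ay": 0,"az": 0}
  ]
}}

```text
clock: 9.3
position: [531.8, -184.3, 183.3]
ee_rot: [-0.182, 0.983, -0.0, 0.001]
contact_force: [0.1, 1.3, -0.5]
gripper_width: 85.6
grasp_force: 0.0
```

{"op": "send_rows", "data": {
  "targets": [
    {"gripper": -1,"x": 0,"y": 0,"z": 2,"ax": 0,"ay": 0,"az": 0},
    {"gripper": -1,"x": 0,"y": 0,"z": 0,"ax": 0,"ay": 0,"az": 0},
    {"gripper": -1,"x": 0,"y": 0,"z": 0,"ax": 0,"ay": 0,"az": 0},
    {"gripper": -1,"x": 0,"y": 0,"z": 0,"ax": 0,"ay": 0,"az": 0}
  ]
}}

```text
clock: 9.63
position: [533.2, -184.0, 163.8]
ee_rot: [-0.183, 0.983, -0.0, 0.0]
contact_force: [-0.0, -1.3, 1.0]
gripper_width: 85.1
grasp_force: 0.0
```

```bash
python3 - <<'E'
from h import *
for i in range(3): arm.get_image('wrist');st()
plan([532.3,-183.7,118],-159,2,-1)
E
```

```text
t 9.6833 pos [ 533.6 -184.   164.4] yawx -159.0 F [ 0.6 -0.8  0.9] w 85.1 0.0 j6 -1.16
t 9.7333 pos [ 533.6 -183.9  164.5] yawx -159.0 F [ 0.2 -0.1  0.4] w 85.6 0.0 j6 -1.16
t 9.7833 pos [ 533.5 -183.9  164.5] yawx -159.0 F [0.2 0.3 0.3] w 85.2 0.0 j6 -1.16
{"gripper":-1,"x":0.06,"y":0.03,"z":2.33,"ax":-0.03,"ay":0.06,"az":0.02},
{"gripper":-1,"x":0.06,"y":0.03,"z":2.33,"ax":-0.03,"ay":0.06,"az":0.02},
```

{"op": "send_rows", "data": {
  "targets": [
    {"gripper": -1,"x": 0.1,"y": 0.05,"z": 1.5,"ax": 0,"ay": 0,"az": 0},
    {"gripper": -1,"x": 0,"y": 0,"z": 1.5,"ax": 0,"ay": 0,"az": 0},
    {"gripper": -1,"x": 0,"y": 0,"z": 1.5,"ax": 0,"ay": 0,"az": 0},
    {"gripper": -1,"x": 0,"y": 0,"z": 0,"ax": 0,"ay": 0,"az": 0},
    {"gripper": -1,"x": 0,"y": 0,"z": 0,"ax": 0,"ay": 0,"az": 0}
  ]
}}

```text
clock: 10.2
position: [531.7, -183.8, 118.6]
ee_rot: [-0.183, 0.983, -0.0, -0.0]
contact_force: [0.6, 0.5, -0.0]
gripper_width: 85.3
grasp_force: 0.0
```

{"op": "send_rows", "data": {
  "targets": [
    {"gripper": 1,"x": 0,"y": 0,"z": 0,"ax": 0,"ay": 0,"az": 0},
    {"gripper": 1,"x": 0,"y": 0,"z": 0,"ax": 0,"ay": 0,"az": 0},
    {"gripper": 1,"x": 0,"y": 0,"z": 0,"ax": 0,"ay": 0,"az": 0},
    {"gripper": 1,"x": 0,"y": 0,"z": 0,"ax": 0,"ay": 0,"az": 0},
    {"gripper": 1,"x": 0,"y": 0,"z": 0,"ax": 0,"ay": 0,"az": 0}
  ]
}}

```text
clock: 10.62
position: [531.8, -183.8, 118.8]
ee_rot: [-0.182, 0.983, -0.0, 0.0]
contact_force: [-0.1, 0.5, -0.1]
gripper_width: 25.6
grasp_force: 0.0
```

{"op": "send_rows", "data": {
  "targets": [
    {"gripper": 1,"x": 0,"y": 0,"z": 0,"ax": 0,"ay": 0,"az": 0},
    {"gripper": 1,"x": 0,"y": 0,"z": 0,"ax": 0,"ay": 0,"az": 0},
    {"gripper": 1,"x": 0,"y": 0,"z": 0,"ax": 0,"ay": 0,"az": 0},
    {"gripper": 1,"x": 0,"y": 0,"z": 0,"ax": 0,"ay": 0,"az": 0},
    {"gripper": 1,"x": 0,"y": 0,"z": 0,"ax": 0,"ay": 0,"az": 0}
  ]
}}

```text
clock: 11.03
position: [531.5, -183.5, 118.8]
ee_rot: [-0.182, 0.983, 0.0, 0.0]
contact_force: [-2.4, 2.7, 5.3]
gripper_width: 14.4
grasp_force: 58.5
```

{"op": "send_rows", "data": {
  "targets": [
    {"gripper": 1,"x": -0.016,"y": 0.455,"z": 0,"ax": 0,"ay": 0,"az": 4},
    {"gripper": 1,"x": -0.016,"y": 0.455,"z": 0,"ax": 0,"ay": 0,"az": 4},
    {"gripper": 1,"x": -0.016,"y": 0.455,"z": 0,"ax": 0,"ay": 0,"az": 4},
    {"gripper": 1,"x": -0.016,"y": 0.455,"z": 0,"ax": 0,"ay": 0,"az": 4},
    {"gripper": 1,"x": -0.016,"y": 0.455,"z": 0,"ax": 0,"ay": 0,"az": 4}
  ]
}}

```text
clock: 11.45
position: [526.9, -162.0, 118.8]
ee_rot: [-0.008, 1.0, -0.001, -0.0]
contact_force: [-3.3, -0.1, 5.2]
gripper_width: 14.1
grasp_force: 58.6
```

{"op": "send_rows", "data": {
  "targets": [
    {"gripper": 1,"x": -0.016,"y": 0.455,"z": 0,"ax": 0,"ay": 0,"az": 4},
    {"gripper": 1,"x": -0.016,"y": 0.455,"z": 0,"ax": 0,"ay": 0,"az": 4},
    {"gripper": 1,"x": 0,"y": 0,"z": 0,"ax": 0,"ay": 0,"az": 0}
  ]
}}

```text
clock: 11.7
position: [527.2, -152.2, 118.8]
ee_rot: [0.061, 0.998, -0.0, -0.001]
contact_force: [-3.2, 2.9, 6.9]
gripper_width: 14.0
grasp_force: 58.8
```

```bash
python3 - <<'E'
from h import *
st();p=arm.read_state()['position'];v=p[:2]-[593.7,-160];print(np.hypot(*v),np.degrees(np.arctan2(v[1],v[0])))
E
```

```text
t 11.7 pos [ 527.2 -152.2  118.8] yawx 173.0 F [-3.2  2.9  6.9] w 14.0 58.8 j6 -1.71
66.99941151810154 173.27205774031538
```

{"op": "send_rows", "data": {
  "targets": [
    {"gripper": 1,"x": -0.016,"y": 0.455,"z": 0,"ax": 0,"ay": 0,"az": 4},
    {"gripper": 1,"x": -0.016,"y": 0.455,"z": 0,"ax": 0,"ay": 0,"az": 4},
    {"gripper": 1,"x": -0.016,"y": 0.455,"z": 0,"ax": 0,"ay": 0,"az": 4},
    {"gripper": 1,"x": -0.016,"y": 0.455,"z": 0,"ax": 0,"ay": 0,"az": 4},
    {"gripper": 1,"x": -0.016,"y": 0.455,"z": 0,"ax": 0,"ay": 0,"az": 4}
  ]
}}

```text
clock: 12.12
position: [533.1, -130.6, 118.8]
ee_rot: [0.234, 0.972, -0.001, -0.001]
contact_force: [-5.7, 2.6, 6.5]
gripper_width: 13.8
grasp_force: 58.9
```

{"op": "send_rows", "data": {
  "targets": [
    {"gripper": 1,"x": -0.016,"y": 0.455,"z": 0,"ax": 0,"ay": 0,"az": 4},
    {"gripper": 1,"x": -0.016,"y": 0.455,"z": 0,"ax": 0,"ay": 0,"az": 4},
    {"gripper": 1,"x": 0,"y": 0,"z": 0,"ax": 0,"ay": 0,"az": 0}
  ]
}}

```text
clock: 12.37
position: [537.9, -122.2, 118.8]
ee_rot: [0.301, 0.954, -0.0, -0.001]
contact_force: [-6.1, 5.2, 8.9]
gripper_width: 14.3
grasp_force: 59.0
```

```bash
python3 - <<'E'
from h import *
st();p=arm.read_state()['position'];v=p[:2]-[593.7,-160];print(np.hypot(*v),np.degrees(np.arctan2(v[1],v[0])))
E
```

```text
t 12.3667 pos [ 537.9 -122.2  118.8] yawx 145.0 F [-6.1  5.2  8.9] w 14.3 59.0 j6 -2.25
67.40288649743316 145.85178732290996
```

{"op": "send_rows", "data": {
  "targets": [
    {"gripper": 1,"x": 0.02,"y": 0.455,"z": 0,"ax": 0,"ay": 0,"az": 4},
    {"gripper": 1,"x": 0,"y": 0.34,"z": 0,"ax": 0,"ay": 0,"az": 3},
    {"gripper": 1,"x": 0,"y": 0,"z": 0,"ax": 0,"ay": 0,"az": 0}
  ]
}}

```text
clock: 12.62
position: [542.6, -115.9, 118.8]
ee_rot: [0.358, 0.934, -0.0, -0.001]
contact_force: [-5.1, 4.3, 8.0]
gripper_width: 14.2
grasp_force: 59.0
```

{"op": "send_rows", "data": {
  "targets": [
    {"gripper": 1,"x": 0,"y": 0.34,"z": 0,"ax": 0,"ay": 0,"az": 3},
    {"gripper": 1,"x": 0,"y": 0,"z": 0,"ax": 0,"ay": 0,"az": 0}
  ]
}}

```text
clock: 12.78
position: [544.8, -113.5, 118.8]
ee_rot: [0.383, 0.924, -0.001, -0.001]
contact_force: [-4.5, 4.4, 8.1]
gripper_width: 13.9
grasp_force: 59.0
```

```bash
python3 - <<'E'
from h import *
st();s=arm.read_state();p=s['position'];v=p[:2]-[593.7,-160];print(np.hypot(*v),np.degrees(np.arctan2(v[1],v[0])),R.from_quat(s['ee_rot']).inv().apply(s['contact_force']))
E
```

```text
t 12.7833 pos [ 544.8 -113.5  118.8] yawx 135.0 F [-4.5  4.4  8.1] w 13.9 59.0 j6 -2.44
67.53455951239498 136.4284230298613 [ 6.31452368 -0.06310676 -8.04846072]
```

{"op": "send_rows", "data": {
  "targets": [
    {"gripper": 1,"x": 0,"y": 0.34,"z": 0,"ax": 0,"ay": 0,"az": 3},
    {"gripper": 1,"x": 0,"y": 0,"z": 0,"ax": 0,"ay": 0,"az": 0}
  ]
}}

```text
clock: 12.95
position: [547.1, -111.1, 118.8]
ee_rot: [0.407, 0.914, -0.001, -0.001]
contact_force: [-6.0, 3.6, 8.1]
gripper_width: 14.1
grasp_force: 59.0
```

```bash
python3 - <<'E'
from h import *
m2,p2,d2=snap('scene');m,p,d=snap('wrist')
st();s=arm.read_state();q=s['position'];v=q[:2]-[593.7,-160];print(np.hypot(*v),np.degrees(np.arctan2(v[1],v[0])),R.from_quat(s['ee_rot']).inv().apply(s['contact_force']))
save('c5.png',np.hstack([cv2.resize(p2[150:310,70:230],(400,400)),cv2.resize(p[:,70:490],(400,400))]))
E
```

```text
t 13.05 pos [ 547.1 -111.1  118.8] yawx 132.1 F [-5.7  4.1  8.5] w 13.8 59.0 j6 -2.5
67.55506884919637 133.63375624133676 [ 6.89701473 -1.44660577 -8.52041018]
```

View pics/c5.png

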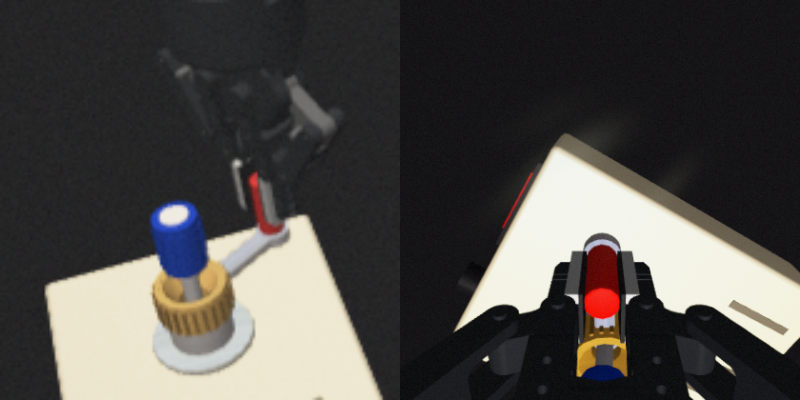

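The lever has followed, with the knob in the fingers and the probe upright. I continue in small steps until the stop shows in the force.

{"op": "send_rows", "data": {
  "targets": [
    {"gripper": 1,"x": 0,"y": 0.23,"z": 0,"ax": 0,"ay": 0,"az": 2},
    {"gripper": 1,"x": 0,"y": 0,"z": 0,"ax": 0,"ay": 0,"az": 0},
    {"gripper": 1,"x": 0,"y": 0,"z": 0,"ax": 0,"ay": 0,"az": 0}
  ]
}}

```text
clock: 13.3
position: [548.1, -110.1, 118.8]
ee_rot: [0.422, 0.907, -0.001, -0.002]
contact_force: [-6.5, 2.4, 8.3]
gripper_width: 14.1
grasp_force: 59.1
```

{"op": "send_rows", "data": {
  "targets": [
    {"gripper": 1,"x": 0,"y": 0.23,"z": 0,"ax": 0,"ay": 0,"az": 2},
    {"gripper": 1,"x": 0,"y": 0,"z": 0,"ax": 0,"ay": 0,"az": 0},
    {"gripper": 1,"x": 0,"y": 0,"z": 0,"ax": 0,"ay": 0,"az": 0}
  ]
}}

```text
clock: 13.55
position: [548.6, -110.5, 118.7]
ee_rot: [0.439, 0.899, -0.003, -0.003]
contact_force: [-9.7, -4.9, 10.0]
gripper_width: 14.1
grasp_force: 59.4
```

```bash
python3 - <<'E'
from h import *
st();s=arm.read_state();q=s['position'];v=q[:2]-[593.7,-160];print(np.hypot(*v),np.degrees(np.arctan2(v[1],v[0])),R.from_quat(s['ee_rot']).inv().apply(s['contact_force']))
E
```

```text
t 13.55 pos [ 548.6 -110.5  118.7] yawx 128.0 F [-9.7 -4.9 10. ] w 14.1 59.4 j6 -2.57
66.97620635822642 132.34891358413927 [  2.13401818 -10.70118832  -9.87334047]
```

{"op": "send_rows", "data": {
  "targets": [
    {"gripper": 1,"x": 0,"y": 0.25,"z": 0,"ax": 0,"ay": 0,"az": 0},
    {"gripper": 1,"x": 0,"y": 0,"z": 0,"ax": 0,"ay": 0,"az": 0},
    {"gripper": 1,"x": 0,"y": 0,"z": 0,"ax": 0,"ay": 0,"az": 0}
  ]
}}

```text
clock: 13.8
position: [548.6, -110.4, 118.6]
ee_rot: [0.439, 0.899, -0.005, -0.004]
contact_force: [-12.3, -9.2, 10.5]
gripper_width: 14.1
grasp_force: 59.8
```

```bash
python3 - <<'E'
from h import *
st();s=arm.read_state();q=s['position'];v=q[:2]-[593.7,-160];print(np.hypot(*v),np.degrees(np.arctan2(v[1],v[0])),R.from_quat(s['ee_rot']).inv().apply(s['contact_force']))
E
```

```text
t 13.8 pos [ 548.6 -110.4  118.6] yawx 127.9 F [-12.3  -9.2  10.5] w 14.1 59.8 j6 -2.58
67.06990883269154 132.2677346517261 [  0.34043904 -15.5086067  -10.33637303]
```

The knob does not move under 15 N, so the nut is at its stop. Releasing and retreating upward.

{"op": "send_rows", "data": {
  "targets": [
    {"gripper": -0.2,"x": 0,"y": 0,"z": 0,"ax": 0,"ay": 0,"az": 0},
    {"gripper": -0.2,"x": 0,"y": 0,"z": 0,"ax": 0,"ay": 0,"az": 0},
    {"gripper": -0.2,"x": 0,"y": 0,"z": 0,"ax": 0,"ay": 0,"az": 0},
    {"gripper": -0.2,"x": 0,"y": 0,"z": 0,"ax": 0,"ay": 0,"az": 0},
    {"gripper": -0.2,"x": 0,"y": 0,"z": -1,"ax": 0,"ay": 0,"az": 0}
  ]
}}

```text
clock: 14.22
position: [552.7, -106.6, 126.5]
ee_rot: [0.438, 0.899, -0.001, -0.002]
contact_force: [-0.8, -0.1, 0.3]
gripper_width: 51.3
grasp_force: 0.0
```

{"op": "send_rows", "data": {
  "targets": [
    {"gripper": -0.2,"x": 0,"y": 0,"z": -2,"ax": 0,"ay": 0,"az": 0},
    {"gripper": -0.2,"x": 0,"y": 0,"z": -3,"ax": 0,"ay": 0,"az": 0},
    {"gripper": -0.2,"x": 0,"y": 0,"z": -3,"ax": 0,"ay": 0,"az": 0},
    {"gripper": -0.2,"x": 0,"y": 0,"z": -3,"ax": 0,"ay": 0,"az": 0},
    {"gripper": -0.2,"x": 0,"y": 0,"z": 0,"ax": 0,"ay": 0,"az": 0}
  ]
}}

```text
clock: 14.63
position: [557.7, -107.2, 246.3]
ee_rot: [0.437, 0.899, 0.002, 0.007]
contact_force: [0.2, 0.1, 0.5]
gripper_width: 51.4
grasp_force: 0.0
```

```bash
python3 - <<'E'
from h import *
st()
m2,p2,d2=snap('scene');m,p,d=snap('top')
z=np.load('top.npz')
save('c6.png',np.hstack([cv2.resize(p2[190:310,90:210],(400,400)),cv2.resize(p[130:230,330:430],(400,400))]))
st()
E
```

```text
t 14.6333 pos [ 557.7 -107.2  246.3] yawx 128.1 F [0.2 0.1 0.5] w 51.4 0.0 j6 -2.57
t 14.7333 pos [ 554.7 -106.6  240.4] yawx 128.0 F [-0.1 -0.1  0.1] w 51.7 0.0 j6 -2.57
```

View pics/c6.png

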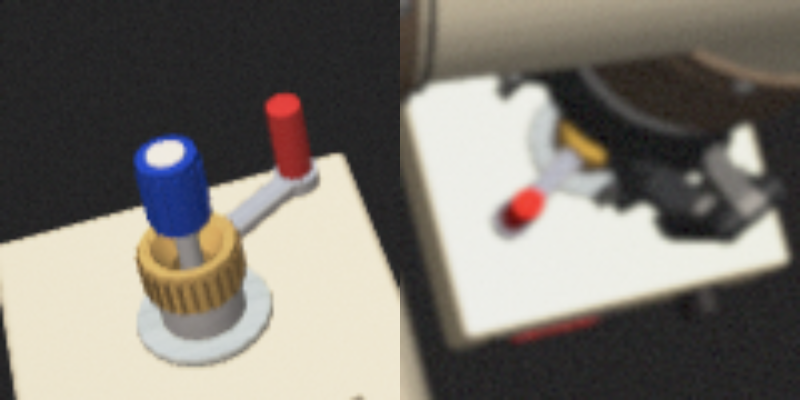

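In this view the head looks about 3 px higher than before the turn, so I'll measure it.

```bash
python3 - <<'E'
from h import *
m,p,d=snap('scene');C=cloud(m,d)
k=cv2.inRange(cv2.cvtColor(p,cv2.COLOR_RGB2HSV),(112,120,60),(128,255,255));k[:, :120]=0;k[:,180:]=0
ys,xs=np.nonzero(k);print('blue rows',ys.min(),ys.max(),xs.min(),xs.max())
q=C[(d>0)&(C[...,2]>150)&(np.hypot(C[...,0]-593,C[...,1]+160)<22)];print('head hi z',len(q),np.percentile(q[:,2],[50,80,90,95,99]))
w=p[190:310,90:210].astype(int);a=(w.min(2)>170);a[60:]=0;N,L,S,ce=cv2.connectedComponentsWithStats(a.astype(np.uint8))
for i in range(1,N):
    if S[i,4]>20:
        c=ce[i]+[90,190];print(c,S[i,4],np.median(C[190:310,90:210][(L==i)],0),[at_z(m,*c,zz).round(1) for zz in (155,161,167)])
# old wood: same from c4 crop
o=cv2.imread('pics/c4.png')[:, :400,::-1].astype(int)
b=cv2.imread('pics/c6.png')[:, :400,::-1].astype(int)
for n,im in (('before',o),('after',b)):
    k=(im.min(2)>180)&(np.mgrid[:400,:400][0]<185)&(abs(np.mgrid[:400,:400][1]-165)<25);y,x=np.nonzero(k);print(n,x.mean()*.3+90,y.mean()*.3+190)
for z in (155,161,167): 
    o_,r=None,None
st()
E
```

```text
blue rows 230 260 130 152
head hi z 288 [159.22866682 160.31410709 160.75303582 160.92141561 161.31715659]
[138.98591549 235.64788732] 71 [ 589.87018665 -157.72311505  160.28338578] [array([ 583.8, -158.9,  155. ]), array([ 590.7, -157.6,  161. ]), array([ 597.5, -156.2,  167. ])]
[188.86111111 243.88888889] 144 [519.01204215 -98.24884156  64.10867347] [array([613.8, -91.8, 155. ]), array([620.3, -91.4, 161. ]), array([626.7, -90.9, 167. ])]
[165.36690647 246.14388489] 139 [ 517.22921039 -133.59612992   65.11941431] [array([ 612.1, -123.2,  155. ]), array([ 618.6, -122.4,  161. ]), array([ 625. , -121.5,  167. ])]
before 138.96445012787723 238.97480818414323
after 139.38899587345253 235.9515818431912
t 14.7833 pos [ 553.7 -106.6  238.7] yawx 128.0 F [-0.9 -1.1 -1.1] w 51.5 0.0 j6 -2.57
```

```bash
python3 - <<'E'
from h import *
plan([592,-160,275],128,3,-0.2)
E
```

```text
{"gripper":-0.2,"x":-2.19,"y":-0.09,"z":-1.21,"ax":0.02,"ay":0.00,"az":0.01},
{"gripper":-0.2,"x":-2.19,"y":-0.09,"z":-1.21,"ax":0.02,"ay":0.00,"az":0.01},
{"gripper":-0.2,"x":-2.19,"y":-0.09,"z":-1.21,"ax":0.02,"ay":0.00,"az":0.01},
```

{"op": "send_rows", "data": {
  "targets": [
    {"gripper": -0.2,"x": -2.2,"y": -0.1,"z": -1.2,"ax": 0,"ay": 0,"az": 0},
    {"gripper": -0.2,"x": -2.2,"y": -0.1,"z": -1.2,"ax": 0,"ay": 0,"az": 0},
    {"gripper": -0.2,"x": -2.2,"y": -0.1,"z": -1.2,"ax": 0,"ay": 0,"az": 0},
    {"gripper": -0.2,"x": 0,"y": 0,"z": 0,"ax": 0,"ay": 0,"az": 0},
    {"gripper": -0.2,"x": 0,"y": 0,"z": 0,"ax": 0,"ay": 0,"az": 0}
  ]
}}

```text
clock: 15.2
position: [592.0, -161.2, 272.7]
ee_rot: [0.439, 0.899, -0.0, -0.001]
contact_force: [-0.2, -0.2, 0.2]
gripper_width: 51.0
grasp_force: 0.0
```

{"op": "send_rows", "data": {
  "targets": [
    {"gripper": -0.2,"x": 0,"y": 0,"z": 0,"ax": 0,"ay": 0,"az": 0},
    {"gripper": -0.2,"x": 0,"y": 0,"z": 0,"ax": 0,"ay": 0,"az": 0}
  ]
}}

```text
clock: 15.37
position: [591.1, -160.1, 272.9]
ee_rot: [0.438, 0.899, -0.0, -0.001]
contact_force: [-0.6, 0.7, 0.7]
gripper_width: 51.1
grasp_force: 0.0
```

```bash
python3 - <<'E'
from h import *
st()
m,p,d=snap('wrist');C=cloud(m,d);save('w7.png',p)
hsv=cv2.cvtColor(p,cv2.COLOR_RGB2HSV)
r=np.hypot(C[...,0]-593,C[...,1]+160)
q=C[(d>0)&(C[...,2]>150)&(C[...,2]<175)&(r<30)];print('head',len(q),np.median(q,0),q.min(0),q.max(0))
k=cv2.inRange(hsv,(112,120,40),(128,255,255));q=C[(k>0)&(d>0)&(r<40)&(C[...,2]>110)];print('blue z',np.percentile(q,[1,50,99],axis=0))
x,y,z=q[(q[:,2]<150)].T;print('side low',len(x))
k=cv2.inRange(hsv,(14,110,60),(28,255,255));q=C[(d>0)&(k>0)&(C[...,2]>109)&(C[...,2]<118)&(r<40)];print('brass',len(q),q.min(0),q.max(0))
# disc plane fit
w=(p.min(2)>190)&(r<14)&(C[...,2]>150)&(d>0);q=C[w];A=np.c_[q[:,:2]-q[:,:2].mean(0),np.ones(len(q))];co=np.linalg.lstsq(A,q[:,2],rcond=None)[0];print('disc',len(q),q.mean(0),'slope',co)
k=(cv2.inRange(hsv,(0,180,60),(6,255,255))|cv2.inRange(hsv,(174,180,60),(180,255,255)))>0
q=C[k&(d>0)&(C[...,2]>142)&(C[...,2]<152)];kn=(q.min(0)+q.max(0))/2;v=kn-[593.7,-160,0];print('knob',kn,np.degrees(np.arctan2(v[1],v[0])))
E
```

```text
t 15.3667 pos [ 591.1 -160.1  272.9] yawx 128.0 F [-0.6  0.7  0.7] w 51.1 0.0 j6 -2.48
head 1002 [ 588.92091738 -158.66840514  162.02146902] [ 576.76958314 -172.99710506  150.00902997] [ 602.38446125 -146.94525224  164.29131682]
blue z [[ 577.08245901 -171.84851375  130.87072639]
 [ 584.17521247 -152.87107422  160.57165567]
 [ 601.70180077 -147.03733226  163.26862291]]
side low 145
brass 724 [ 571.82036318 -179.42841929  109.03637862] [ 615.24342935 -138.19160839  115.85124016]
disc 338 [ 589.7266149  -160.33130701  162.35102638] slope [3.68559420e-02 8.96224749e-03 1.62351026e+02]
knob [ 548.18521626 -113.76693136  145.78624487] 134.55144615041178
```

View pics/w7.png

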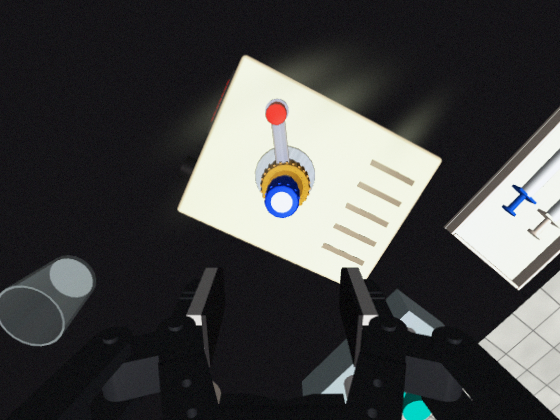

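The wrist view shows the blue head at (282,202) over the nut and the knob at (277,113). The head top is still at 162, so the probe is home, and the shank leans only about 2°. The knob swung 67° (1.17 rad) to a firm stop. The arm touches nothing, so I hand in.

```bash
python3 -c "
from h import *
print(arm.job_done())"
```

```text
the job is handed in; nothing more can be done
None
```

The job is handed in: the blue probe stands fully home in the collet with about a 2° lean, the nut is turned clockwise about 67° to a firm stop, and the gripper is clear. The result of the judging was not shown.

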